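# Stamp cleaning: brush into the caddy, safety cap off the cleaner bottle

## Robot

A 6-joint arm with a two-finger parallel gripper is mounted at the origin on a cart in front of the work surface, level with it; the furniture and walls round the work are solid. World frame = base frame: x ahead of the robot, y to its left, z up, the work surface at z = 0. Lengths are in m, angles in rad, forces in N, time in s.
With the tool pointing down it reaches from about 0.3 to 0.875 m from the base axis. Payload 4.2 kg.
Tool frame: the origin (TCP) lies midway between the tips of the shut fingers; the grasp point (between the pads) lies 19 mm behind it; z points along the fingers, y is the line along which they close (so a half turn about z gives the same grasp; the last joint's range is limited). The gripper opens to 85 mm and grips with 20 to 120 N. Pads are 22 mm wide; open, the fingers measure 114 mm over their backs; the gripper's body (76 mm by 85 mm) begins 54 mm behind the grasp point. The pads swing forward as they close: fully open they stand 13 mm farther back than shut.
Start: joints at [-1.217, 0.32, 1.565, -0, 1.257, -0.02], TCP at [0.21, -0.535, 0.231] pointing down, gripper open.
Joint ranges: [-3.11, 3.11], [-0.84, 2.01], [0.21, 2.61], [-1.34, 4.49], [0.05, 2.63], [-2.56, 2.56]. Speed limits (rad/s): [2.57, 2.57, 3.14, 3.14, 3.14, 3.14].

## Interface

Orientations are given as a unit quaternion [x, y, z, w].
In Python, from rig import * gives the robot as it stands. Calls block until the motion is done:
- goto(position, orientation): joint-space move of the TCP to a pose.
- movel(position, ori=None, max_speed=0.15, f_stop=None): straight line of the TCP; ori=None keeps the orientation; max_speed is the mean speed in m/s. With f_stop (N) it stops when the force on the tool has changed by that much, and returns True; else False.
- move_j(angles): joint-space move.
- ungrasp() and clamp(): open the fingers fully, or close them until they stop; the grip force is fixed at half the most.
- sleep(seconds).
- inverse_kinematics(position, orientation): joint angles nearest the present ones, or None.
- read_state(): the state.
- grab_frame(name): name is "side" or "top"; returns (picture, depth): 384x512x3 uint8, red, green, blue; 384x512 float32, m along the optical axis (not along the pixel's ray), 0 where there is no reading.
- calibration(name): a dict with "fx", "fy", "cx", "cy" (pixels), "R" (3x3) and "t" (3): a world point X has camera coordinates R X + t. Camera axes: x right, y down, z forward; pixel columns grow to the right and rows downward; lengths in m; the calibration is good to about 2 mm. A picture is of the moment at which its call begins. calibration takes no time and is no camera call.
A pose or a line that the arm cannot do raises MotionError and nothing moves.
- sign_off(): hands the job in; it is judged then, once.
The state is a dict: "t": time; "qpos": joint angles; "qd": joint speeds; "tau": joint torques, N m; "position": TCP position; "orientation": TCP orientation; "contact_force": force on the tool from outside, world axes, zero at the start; "torque": the same for the moment, N m; "finger_gap": opening from 0.0 (shut) to 1.0 (fully open); "gripper_force": force on a finger pad.
Only numpy, scipy, OpenCV 4.12 (cv2) and the standard library are available. Lean on these libraries where they do the work, as an engineer would, in place of code of your own. Each camera call takes 0.05 s, during which the arm holds its last target. There are 200 camera calls.

## Task

Get ready to clean the rubber stamp: pull the brush out of the pen cup, stand it foot down in the tube of the grey caddy and let go of it, so that it is at hand before the cleaner is opened. Then open the amber cleaner bottle where it sits in the caddy: press its white safety cap down and, keeping it pressed, turn it counter-clockwise (seen from above) until it comes free, and lift it off. Finish while holding the cap level and still a few centimetres straight above the bottle, with the bottle never pulled out of its pocket, the brush still in its tube, and the pen cup and the stamp not knocked over.

Things in the scene. Friction and masses are not known exactly. Their poses are not given: they have to be found in the camera images.
- brush_grip (a point): place to hold the brush: a point on its axis on the steel ferrule, 148 mm above the foot. The brush is 190 mm long and flat: bare wooden handle 14 x 7 mm, ferrule 16.5 x 8.5 mm from 128 to 162 mm, then stiff black bristles of that section. It stands bristles up in the pen cup, leaning outward on the rim by about 7 degrees, some 70 mm showing above the rim
- brush_foot (a point): lower end of the brush's handle, on its axis; the direction from here to brush_grip is the brush's axis. At the start it stands on the cup's floor
- pen_cup: blue plastic pen cup, loose, 103 mm in diameter, 122 mm high, floor 4 mm thick; origin at the centre of its underside. The brush leans on the rim on the cup's own +x side, its wide face to the rim (14 mm width along the cup's y); the pens and markers (up to 172 mm above the counter) fill the other side, stay in the cup and move with it
- caddy: grey plastic caddy 92 x 212 mm (its x and y), screwed to the counter; origin at the centre of its underside. Centred at y = -60 mm is the square bottle pocket (walls 45 mm high), at y = +60 mm the brush tube, between them a low blue felt
- tube_mouth (a point): centre of the mouth of the upright round brush tube: 62 mm above the counter, outside 37 mm wide at the mouth and 31 mm below; inside it tapers from 31 mm at the mouth to a bore of 25 mm within 8 mm
- tube_floor (a point): centre of the bottom of the tube's bore, 54 mm below the mouth
- bottle: amber plastic cleaner bottle, 56 mm square and 92 mm high to the shoulder, 0.35 kg, loose in the caddy's pocket (which stops it from turning, with 1.7 mm play a side); origin at the centre of its underside
- cap_center (a point): centre, half-way up, of the white ribbed push-and-turn cap: 47 mm in diameter, 26 mm high, axis z upright; at the start its underside is 121 mm above the bottle's underside and 13 mm above the bottle's shoulder. Two hooks on the neck lock it: unpressed it can be neither lifted nor turned more than a few degrees.
- stamp_mid (a point): centre of the hand stamp (27 mm in diameter, 76 mm high, red knob), which stands on a white slip pad; to be left standing
- neck_top (a point): top of the bottle's neck, on its axis, 132 mm above the bottle's underside. To pass the hooks the cap must be pressed down at least 5 mm against its spring (4 N at first, 9 N where it stops, 8 mm down) and, kept down, turned counter-clockwise seen from above by 60 degrees or more (75 is best; a stop comes at about 130); then it lifts straight off
- office_chair: office chair left of the robot's cart, fixed; the near end of its backrest stands 0.26 m from the base axis (from x = 0.08, y = 0.19 to x = 0.18, y = 0.42) and reaches 0.10 m above the counter's height. Origin at its foot. An arm whose shoulder stands out to the left must not turn far enough left to strike it: lean the tool over instead

How it is judged:
By the outcome, as a careful person would: the job done as asked, in the order asked, and still so for the second after the job is handed in, while the arm keeps its last pose, push and grip.
It also fails if it takes over 48 s, if anything falls off the work surface, if the arm or the gripper's body presses on something with over 40 N, if the wrist force passes 120 N, or if a joint passes its speed limit or range.

## Working session

There is one attempt and no reset: what is moved stays moved. The work goes in short steps, each a Python script; the robot and the scene stay as the last script left them, time stands still between calls to the robot, and variables do not carry over. Pictures are saved under pics/ and viewed, at most 10 in all, crops included, and the job is handed in when it is done.

```bash
ls; mkdir -p pics; python3 - <<'E'
from rig import *
import cv2,numpy as np
for n in("side","top"):
    p,d=grab_frame(n); cv2.imwrite(f"pics/{n}0.png",p[:,:,::-1]); np.save(f"pics/{n}0.npy",d); c=calibration(n); print(n,c["fx"],c["cx"],c["cy"],np.round(-c["R"].T@c["t"],3),np.round(c["R"],2).tolist())
print(read_state()["t"])
E
```

```text
pics
side 394.26476841885955 255.17632157295063 201.13382247074094 [0.094 1.125 1.07 ] [[-0.93, -0.36, 0.01], [-0.28, 0.71, -0.65], [0.22, -0.61, -0.76]]
top 431.11023657460726 259.77952248453283 188.01099099665134 [0.328 0.004 1.363] [[0.0, -1.0, -0.01], [-0.99, -0.0, -0.1], [0.1, 0.01, -0.99]]
0.1
```

View pics/side0.png

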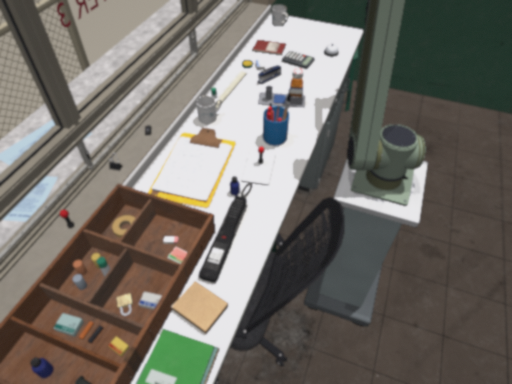

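View pics/top0.png

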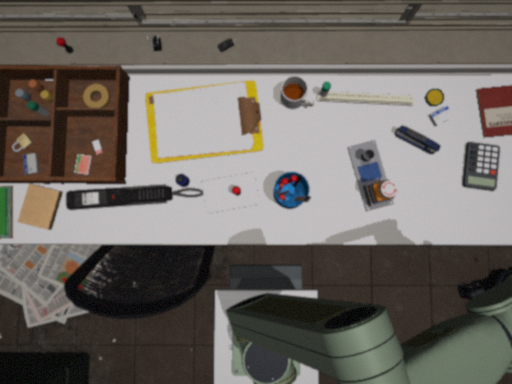

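```bash
cat > h.py <<'E'
import numpy as np,cv2
from rig import *
from scipy.spatial.transform import Rotation as R
C={n:calibration(n) for n in("side","top")}
def ray(n,u,v):
    c=C[n];d=c["R"].T@np.array([(u-c["cx"])/c["fx"],(v-c["cy"])/c["fy"],1]);return -c["R"].T@c["t"],d
def onz(n,u,v,z):
    o,d=ray(n,u,v);return o+d*(z-o[2])/d[2]
def cloud(n,d):
    v,u=np.mgrid[:384,:512];c=C[n]
    P=np.stack([(u-c["cx"])/c["fx"]*d,(v-c["cy"])/c["fy"]*d,d],-1);return (P-c["t"])@c["R"]
def proj(n,X):
    c=C[n];p=c["R"]@np.array(X)+c["t"];return p[0]/p[2]*c["fx"]+c["cx"],p[1]/p[2]*c["fy"]+c["cy"]
def two(a,b):
    (o1,d1),(o2,d2)=ray(*a),ray(*b);s=np.linalg.lstsq(np.c_[d1,-d2],o2-o1,rcond=None)[0]
    p,q=o1+d1*s[0],o2+d2*s[1];return (p+q)/2,np.linalg.norm(p-q)
E
python3 - <<'E'
from h import *
t=cv2.imread("pics/top0.png");s=cv2.imread("pics/side0.png")
a=cv2.resize(t[135:215,265:405],None,fx=5.5,fy=5.5,interpolation=cv2.INTER_CUBIC);b=cv2.resize(s[60:155,235:325],None,fx=6,fy=6,interpolation=cv2.INTER_CUBIC)
cv2.imwrite("pics/tc.png",a);cv2.imwrite("pics/sc.png",b)
P=cloud("top",np.load("pics/top0.npy"))
for u,v in [(387,189),(291,185),(303,198),(367,155),(372,171),(236,190),(305,200),(307,199)]: print(u,v,np.round(P[v,u],3))
hsv=cv2.cvtColor(t,cv2.COLOR_BGR2HSV)
E
```

```text
387 189 [ 0.449 -0.34   0.15 ]
291 185 [ 0.476 -0.079  0.003]
303 198 [ 0.424 -0.104  0.14 ]
367 155 [ 0.572 -0.32   0.008]
372 171 [ 0.521 -0.335  0.007]
236 190 [0.452 0.09  0.09 ]
305 200 [ 0.415 -0.106  0.185]
307 199 [ 0.417 -0.11   0.193]
```

View pics/tc.png

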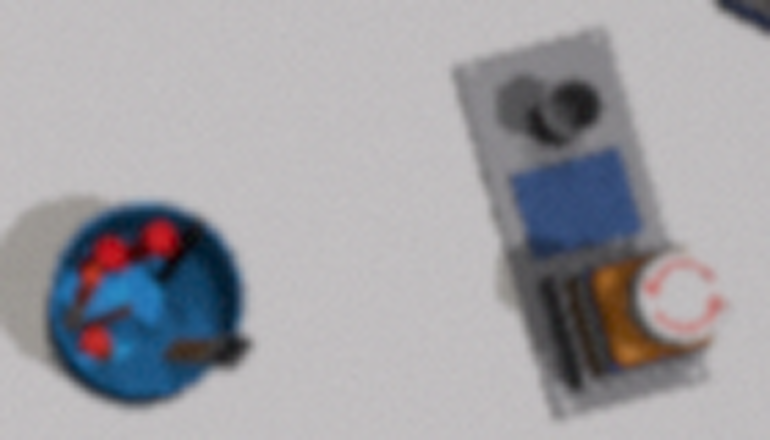

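View pics/sc.png

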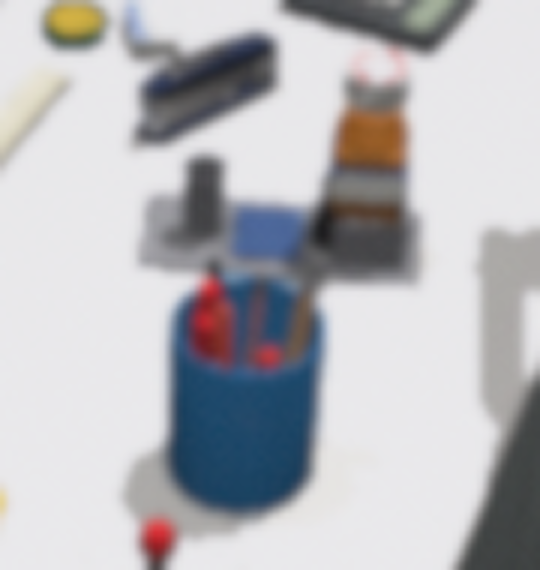

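```bash
python3 - <<'E'
from h import *
f=lambda n,x,y,z:onz(n,265+(x+.5)/5.5-.5,135+(y+.5)/5.5-.5,z)
cor=[f("top",*p,0.007) for p in((458,65),(603,30),(705,375),(557,417))];cor=np.array(cor)[:,:2]
print("caddy corners",np.round(cor,3).tolist(),"sides",np.linalg.norm(np.roll(cor,-1,0)-cor,axis=1).round(3))
c=cor.mean(0);ya=(cor[0]+cor[1]-cor[2]-cor[3]);ya/=np.linalg.norm(ya);print("caddy",c.round(4),"yaw y-axis",ya.round(3),"tube pred",(c+.06*ya).round(4),"bottle pred",(c-.06*ya).round(4))
print("tube",f("top",576,106,.062).round(4),"cap",f("top",680,297,.15).round(4))
cup=f("top",147,304,.122);tip=f("top",235,348,.192);print("cup",cup.round(4),"tip",tip.round(4),"lean az",np.degrees(np.arctan2(*(tip-cup)[[1,0]])),np.linalg.norm((tip-cup)[:2]))
h=f("top",172,350,.11);print("handle low @z.11",h.round(4), "rim@.122", f("top",190,349,.125).round(4))
P=cloud("top",np.load("pics/top0.npy"));m=(abs(P[...,2]-.17)<.03)&(np.linalg.norm(P[...,:2]-tip[:2],axis=-1)<.04)
for v,u in np.argwhere(m):print(u,v,P[v,u].round(3),end=";")
D=P[:,:,2]; m=(D>.135)&(D<.17)&(np.linalg.norm(P[...,:2]-[.45,-.343],axis=-1)<.05); print("\ncap cloud",P[m].mean(0),np.median(D[m]),m.sum(), [P[m].min(0),P[m].max(0)])
s=np.load("pics/side0.npy");Q=cloud("side",s)
m=(Q[...,2]>.13)&(Q[...,2]<.21)&(np.linalg.norm(Q[...,:2]-tip[:2],axis=-1)<.04)
print("side");
for v,u in np.argwhere(m):print(u,v,Q[v,u].round(3),end=";")
m=(Q[...,2]>.135)&(Q[...,2]<.17)&(np.linalg.norm(Q[...,:2]-[.45,-.343],axis=-1)<.05); print("\ncap side",Q[m].mean(0),m.sum(),Q[m].min(0),Q[m].max(0))
E
```

```text
caddy corners [[0.6, -0.26], [0.62, -0.344], [0.42, -0.397], [0.396, -0.313]] sides [0.087 0.207 0.088 0.21 ]
caddy [ 0.5089 -0.3286] yaw y-axis [0.967 0.253] tube pred [ 0.567  -0.3133] bottle pred [ 0.4509 -0.3438]
tube [ 0.5655 -0.3141  0.062 ] cap [ 0.4503 -0.3435  0.15  ]
cup [ 0.4491 -0.0723  0.122 ] tip [ 0.4205 -0.1114  0.192 ] lean az -126.20316510743596 0.0484616739463679
handle low @z.11 [ 0.4258 -0.0862  0.11  ] rim@.122 [ 0.4252 -0.0945  0.125 ]
306 196 [ 0.428 -0.111  0.161];304 197 [ 0.427 -0.107  0.146];305 197 [ 0.425 -0.108  0.163];306 197 [ 0.425 -0.11   0.17 ];307 197 [ 0.423 -0.111  0.185];308 197 [ 0.423 -0.113  0.193];309 197 [ 0.423 -0.116  0.192];303 198 [ 0.424 -0.104  0.14 ];304 198 [ 0.423 -0.106  0.156];305 198 [ 0.422 -0.108  0.165];306 198 [ 0.421 -0.109  0.181];307 198 [ 0.42  -0.111  0.192];308 198 [ 0.42  -0.113  0.193];309 198 [ 0.42  -0.116  0.191];310 198 [ 0.42  -0.119  0.19 ];303 199 [ 0.42  -0.103  0.154];304 199 [ 0.419 -0.105  0.164];305 199 [ 0.419 -0.107  0.176];306 199 [ 0.418 -0.108  0.189];307 199 [ 0.417 -0.11   0.193];308 199 [ 0.417 -
[... 1857 characters left out ...]
 -0.107  0.147];287 105 [ 0.42  -0.102  0.152];288 105 [ 0.417 -0.105  0.15 ];289 105 [ 0.414 -0.108  0.15 ];285 106 [ 0.43  -0.112  0.137];286 106 [ 0.426 -0.109  0.141];287 106 [ 0.421 -0.106  0.144];288 106 [ 0.417 -0.108  0.144];285 107 [ 0.428 -0.105  0.138];286 107 [ 0.425 -0.106  0.138];287 107 [ 0.419 -0.101  0.144];288 107 [ 0.416 -0.106  0.141];286 108 [ 0.424 -0.104  0.135];287 108 [ 0.419 -0.1    0.139];288 108 [ 0.416 -0.105  0.137];285 109 [ 0.427 -0.103  0.131];286 109 [ 0.423 -0.104  0.131];287 109 [ 0.418 -0.1    0.135];288 109 [ 0.415 -0.102  0.134];
cap side [ 0.44781609 -0.33792469  0.14919821] 94 [ 0.42562054 -0.36848793  0.13541984] [ 0.4723626  -0.3183367   0.15783148]
```

```bash
cat >> h.py <<'E'
def ori(zd,yd):
    z=np.array(zd,float);z/=np.linalg.norm(z);y=np.array(yd,float);y-=z*(y@z);y/=np.linalg.norm(y)
    return R.from_matrix(np.c_[np.cross(y,z),y,z]).as_quat()
foot=np.array([.433,-.094,.004]);tip=np.array([.4185,-.1125,.192])
ax=(tip-foot)/np.linalg.norm(tip-foot)
tan=np.cross([0,0,1],ax);tan/=np.linalg.norm(tan)
tube=np.array([.5662,-.3138]);cap=np.array([.4502,-.3433])
def st():
    s=read_state();print("t",round(s["t"],2),"p",np.round(s["position"],4),"F",np.round(s["contact_force"],1),"gap",round(s["finger_gap"],3),"gf",round(s["gripper_force"],1),"q",np.round(s["qpos"],2));return s
E
python3 - <<'E'
from h import *
g=foot+.150*ax; tcp=g-.019*ax
print(g,np.degrees(np.arccos(ax[2])),tan)
for sg in(1,-1):
    o=ori(-ax,sg*tan)
    for p in(tcp+.12*ax,tcp,tcp+.21*ax):
        q=inverse_kinematics(p,o);print(sg,None if q is None else np.round(q,2))
    for y in(tan,[0,1,0],[1,0,0]):
        q=inverse_kinematics([*tube,.35],ori([0,0,-1],sg*np.array(y)));print("tube",None if q is None else np.round(q,2))
for a in range(0,360,30):
    q=inverse_kinematics([*cap,.13],ori([0,0,-1],[np.cos(np.radians(a)),np.sin(np.radians(a)),0]));print("cap",a,None if q is None else np.round(q,2))
E
```

```text
[ 0.42152023 -0.1086466   0.15284116] 7.126612312188644 [ 0.78705592 -0.61688166  0.        ]
1 [-0.39  0.05  1.86  0.13  1.2   0.23]
1 [-0.36  0.18  2.04  0.15  0.89  0.21]
1 [-0.42  0.    1.68  0.12  1.42  0.23]
tube [-0.52  0.4   1.15 -0.    1.59  0.14]
tube [-0.52  0.4   1.15 -0.    1.59 -2.09]
tube [-0.52  0.4   1.15 -0.    1.59 -0.52]
-1 None
-1 None
-1 None
tube None
tube [-0.52  0.4   1.15 -0.    1.59  1.05]
tube None
cap 0 [-0.67  0.39  1.73 -0.    1.02 -0.67]
cap 30 [-0.67  0.39  1.73 -0.    1.02 -1.2 ]
cap 60 [-0.67  0.39  1.73 -0.    1.02 -1.72]
cap 90 [-0.67  0.39  1.73 -0.    1.02 -2.24]
cap 120 None
cap 150 None
cap 180 [-0.67  0.39  1.73 -0.    1.02  2.47]
cap 210 [-0.67  0.39  1.73 -0.    1.02  1.95]
cap 240 [-0.67  0.39  1.73 -0.    1.02  1.42]
cap 270 [-0.67  0.39  1.73 -0.    1.02  0.9 ]
cap 300 [-0.67  0.39  1.73 -0.    1.02  0.38]
cap 330 [-0.67  0.39  1.73 -0.    1.02 -0.15]
```

```bash
python3 - <<'E'
from h import *
g=foot+.150*ax; tcp=g-.019*ax;o=ori(-ax,tan)
goto(tcp+.12*ax,o);st()
print(movel(tcp,o,.12,f_stop=8));st()
clamp();st()
for n in("side","top"):
    p,d=grab_frame(n);c=(225,45) if n=="side" else (255,140)
    cv2.imwrite(f"pics/{n}1.png",cv2.resize(p[c[1]:c[1]+100,c[0]:c[0]+100,::-1],None,fx=4,fy=4,interpolation=cv2.INTER_CUBIC))
cv2.imwrite("pics/g1.png",np.hstack([cv2.imread("pics/side1.png"),cv2.imread("pics/top1.png")]))
E
```

```text
t 1.79 p [ 0.4139 -0.1192  0.253 ] F [ 0.6 -0.1  0.2] gap 0.995 gf 0.0 q [-0.4   0.05  1.85  0.13  1.2   0.23]
False
t 2.94 p [ 0.4234 -0.1071  0.1345] F [ 0.2  0.6 -0. ] gap 1.003 gf 0.0 q [-0.36  0.18  2.04  0.15  0.89  0.21]
t 3.58 p [ 0.4229 -0.1067  0.1342] F [-0.3  0.8  2.2] gap 0.177 gf 58.1 q [-0.36  0.18  2.04  0.15  0.89  0.21]
```

View pics/g1.png

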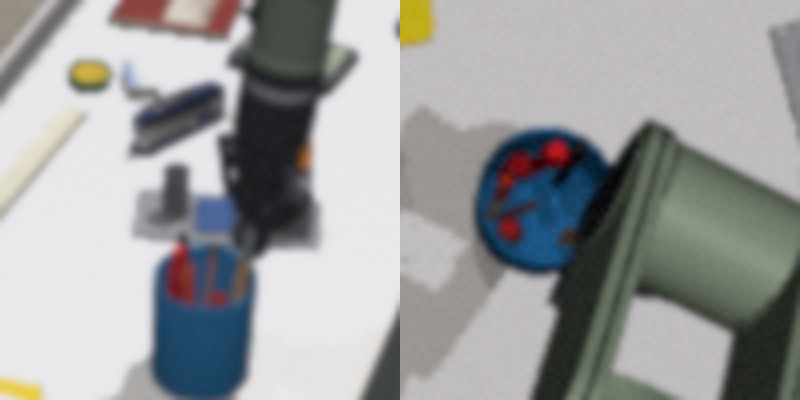

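```bash
python3 - <<'E'
from h import *
g=foot+.150*ax; tcp=g-.019*ax;o=ori(-ax,tan)
movel(tcp+.03*ax,o,.08);movel(tcp+.2*ax,o,.2);st()
goto([*tube,.251],ori([0,0,-1],tan));sleep(.3);st()
for n in("side","top"):
    p,d=grab_frame(n);np.save(f"pics/{n}2.npy",d);cv2.imwrite(f"pics/{n}2f.png",p[:,:,::-1]);c=(230,30) if n=="side" else (265,115)
    cv2.imwrite(f"pics/{n}2.png",cv2.resize(p[c[1]:c[1]+120,c[0]:c[0]+130,::-1],None,fx=3,fy=3,interpolation=cv2.INTER_CUBIC))
cv2.imwrite("pics/g2.png",np.hstack([cv2.imread("pics/side2.png"),cv2.imread("pics/top2.png")]))
E
```

```text
t 5.2 p [ 0.4071 -0.126   0.3311] F [ 0.3 -0.2 -0.9] gap 0.18 gf 58.2 q [-0.42  0.01  1.71  0.12  1.4   0.23]
t 6.51 p [ 0.566  -0.3133  0.2522] F [ 0.7 -0.4  0.3] gap 0.179 gf 58.3 q [-0.52  0.42  1.35  0.    1.36  0.14]
```

View pics/g2.png

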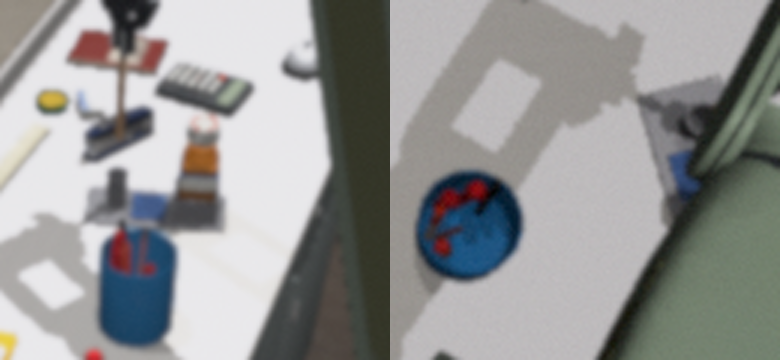

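```bash
python3 - <<'E'
from h import *
Q=cloud("side",np.load("pics/side2.npy"))
s=read_state();p=np.array(s["position"])
for z in(.12,.14,.16,.18,.2): print(z,np.round(proj("side",[p[0],p[1],z]),1))
m=(Q[...,2]>.1)&(Q[...,2]<.225)&(np.linalg.norm(Q[...,:2]-p[:2],axis=-1)<.035)
for v in range(384):
    w=m[v]
    if w.any():print(v,np.argwhere(w).ravel(),Q[v][w].mean(0).round(3))
print("tube mouth cloud side top")
S=cloud("side",np.load("pics/side0.npy"));T=cloud("top",np.load("pics/top0.npy"))
for X in(S,T):
    m=(X[...,2]>.055)&(X[...,2]<.07)&(np.linalg.norm(X[...,:2]-tube,axis=-1)<.03);print(m.sum(),X[m].mean(0),(X[m].min(0)+X[m].max(0))/2)
E
```

```text
0.12 [269.3  75.9]
0.14 [269.5  71.8]
0.16 [269.7  67.6]
0.18 [269.9  63.3]
0.2 [270.1  58.9]
54 [270 272] [ 0.563 -0.313  0.223]
55 [270 271] [ 0.563 -0.308  0.221]
56 [269 270 271] [ 0.566 -0.31   0.215]
57 [269 270 271] [ 0.566 -0.312  0.209]
58 [269 270 271] [ 0.565 -0.309  0.207]
59 [269 270 271] [ 0.564 -0.308  0.203]
60 [269 270 271] [ 0.565 -0.311  0.196]
61 [269 270 271] [ 0.566 -0.314  0.19 ]
62 [269 270 271] [ 0.565 -0.31   0.188]
63 [269 270 271] [ 0.564 -0.309  0.184]
64 [269 270 271] [ 0.563 -0.306  0.181]
65 [269 270 271] [ 0.564 -0.309  0.175]
66 [269 270 271] [ 0.563 -0.309  0.171]
67 [269 270 271] [ 0.564 -0.31   0.165]
68 [269 270 271] [ 0.564 -0.311  0.16 ]
69 [269 270 271] [ 0.563 -0.309  0.156]
70 [269 270 271] [ 0.563 -0.31   0.151]
71 [269 270 271] [ 0.562 -0.307  0.148]
72 [269 270 271] [ 0.562 -0.308  0.143]
73 [269 270 271] [ 0.562 -0.308  0.139]
74 [269 270] [ 0.565 -0.311  0.131]
75 [269 270] [ 0.564 -0.309  0.128]
76 [270] [ 0.561 -0.307  0.125]
tube mouth cloud side top
22 [ 0.5657869  -0.31614282  0.05968117] [ 0.56473182 -0.31252164  0.0595285 ]
48 [ 0.5657438  -0.31468202  0.05968406] [ 0.56546291 -0.31227971  0.06022064]
```

```bash
python3 - <<'E'
from h import *
o=ori([0,0,-1],tan);a=[tube[0]+.0008,tube[1]]
movel([*a,.185],o,.1);st()
print(movel([*a,.136],o,.05,f_stop=5));s=st()
if s["position"][2]<.15:
    ungrasp();sleep(.3);st();movel([*a,.29],o,.2);st()
    for n in("side","top"):
        p,d=grab_frame(n);np.save(f"pics/{n}3.npy",d);c=(230,30) if n=="side" else (315,115)
        cv2.imwrite(f"pics/{n}3.png",cv2.resize(p[c[1]:c[1]+120,c[0]:c[0]+100,::-1],None,fx=4,fy=4,interpolation=cv2.INTER_CUBIC))
    cv2.imwrite("pics/g3.png",np.hstack([cv2.imread("pics/side3.png"),cv2.imread("pics/top3.png")]))
E
```

```text
t 7.42 p [ 0.5674 -0.314   0.1856] F [-0.1 -0.5 -1.2] gap 0.183 gf 58.3 q [-0.52  0.46  1.46 -0.    1.22  0.14]
True
t 8.28 p [ 0.5666 -0.3136  0.1386] F [0.7 0.1 3.4] gap 0.179 gf 58.7 q [-0.52  0.5   1.52 -0.    1.13  0.14]
t 9.25 p [ 0.566  -0.3132  0.1378] F [ 0.5  0.1 -0.5] gap 1.004 gf 0.0 q [-0.52  0.5   1.52  0.    1.13  0.14]
t 10.16 p [ 0.5664 -0.3135  0.2886] F [ 0.4  0.3 -0.6] gap 1.001 gf 0.0 q [-0.52  0.41  1.28  0.    1.45  0.14]
```

View pics/g3.png

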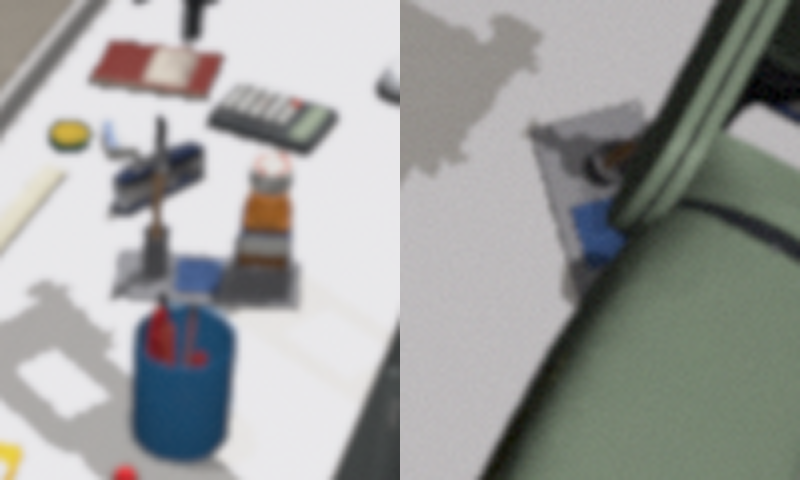

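```bash
python3 - <<'E'
from h import *
Q=cloud("side",np.load("pics/side3.npy"))
m=(Q[...,2]>.14)&(Q[...,2]<.21)&(np.linalg.norm(Q[...,:2]-tube,axis=-1)<.06)
print("brush tip",Q[m&(Q[...,2]>.175)].mean(0).round(3),"mid",Q[m&(Q[...,2]<.16)].mean(0).round(3))
Y=lambda a:ori([0,0,-1],[np.cos(np.radians(a)),np.sin(np.radians(a)),0])
goto([*cap,.24],Y(240));st()
print(movel([*cap,.120],Y(240),.12,f_stop=8));st()
clamp();sleep(.2);st()
for n in("side",):
    p,d=grab_frame(n);cv2.imwrite("pics/g4.png",cv2.resize(p[40:140,225:335,::-1],None,fx=5,fy=5,interpolation=cv2.INTER_CUBIC))
E
```

```text
brush tip [ 0.565 -0.31   0.189] mid [ 0.563 -0.308  0.15 ]
t 11.43 p [ 0.4505 -0.3433  0.2399] F [-0.3 -0.4 -1. ] gap 1.001 gf 0.0 q [-0.67  0.3   1.57  0.    1.27  1.42]
False
t 12.57 p [ 0.4507 -0.3437  0.1207] F [-0.4  0.1 -0.3] gap 0.999 gf 0.0 q [-0.67  0.4   1.75  0.    1.    1.42]
t 13.22 p [ 0.4503 -0.3437  0.1204] F [-1.  -1.1  2.9] gap 0.53 gf 60.8 q [-0.67  0.4   1.75 -0.    1.    1.42]
```

View pics/g4.png

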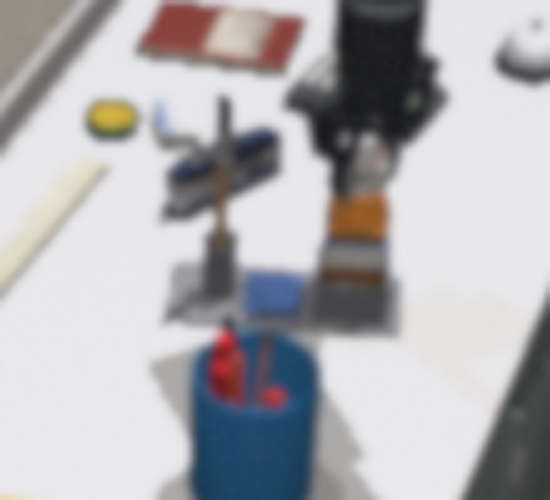

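Cap is gripped (about (375,155) in the crop), and the brush stands upright in the tube. Next I press and turn.

```bash
python3 - <<'E'
from h import *
Y=lambda a:ori([0,0,-1],[np.cos(np.radians(a)),np.sin(np.radians(a)),0])
print(movel([*cap,.1115],Y(240),.02,f_stop=18));s=st()
z=min(s["position"][2]-.0005,.113)
for a in(250,265,280,295,310,318):
    goto([*cap,z],Y(a));s=st();print(a,"Mz",round(s["torque"][2],2))
E
```

```text
False
t 13.85 p [ 0.4506 -0.3442  0.1128] F [-2.4 -2.8 11.5] gap 0.54 gf 61.3 q [-0.67  0.41  1.76 -0.    0.98  1.42]
t 14.14 p [ 0.4508 -0.3441  0.1132] F [-2.1 -2.   8.8] gap 0.539 gf 61.3 q [-0.67  0.41  1.75 -0.    0.98  1.25]
250 Mz 0.03
t 14.5 p [ 0.4507 -0.3442  0.1132] F [-1.2 -1.9  8.2] gap 0.539 gf 61.6 q [-0.67  0.41  1.75 -0.    0.98  0.99]
265 Mz 0.06
t 14.86 p [ 0.4507 -0.3443  0.1133] F [-1.3 -2.7  8.7] gap 0.535 gf 61.6 q [-0.67  0.41  1.75 -0.    0.98  0.72]
280 Mz 0.03
t 15.22 p [ 0.4508 -0.3443  0.1133] F [-0.8 -3.1  7.7] gap 0.532 gf 61.4 q [-0.67  0.41  1.75 -0.    0.98  0.46]
295 Mz 0.04
t 15.57 p [ 0.4509 -0.3443  0.1133] F [-0.7 -3.6  8.9] gap 0.539 gf 61.3 q [-0.67  0.41  1.75 -0.    0.98  0.2 ]
310 Mz 0.05
t 15.83 p [ 0.4508 -0.3443  0.1133] F [-2.7 -3.3  8.6] gap 0.536 gf 61.2 q [-0.67  0.41  1.75 -0.    0.98  0.06]
318 Mz 0.04
```

```bash
python3 - <<'E'
from h import *
a=np.radians(318);o=ori([0,0,-1],[np.cos(a),np.sin(a),0])
for z in(.117,.121,.125,.129):
    movel([*cap,z],o,.03);sleep(.15);s=st()
    if s["contact_force"][2]<-3.2:break
p,d=grab_frame("side");cv2.imwrite("pics/g5.png",cv2.resize(p[40:140,225:335,::-1],None,fx=5,fy=5,interpolation=cv2.INTER_CUBIC))
E
```

```text
t 16.29 p [ 0.4507 -0.3439  0.1175] F [-1.5 -1.7  5.7] gap 0.536 gf 61.0 q [-0.67  0.4   1.75 -0.    0.99  0.06]
t 16.73 p [ 0.4503 -0.3435  0.1211] F [-0.3 -2.7  3.9] gap 0.539 gf 61.0 q [-0.67  0.4   1.74 -0.    1.    0.06]
t 17.16 p [ 0.45   -0.3429  0.1245] F [-1.2 -0.3 -0. ] gap 0.535 gf 61.3 q [-0.67  0.39  1.74  0.    1.01  0.06]
t 17.59 p [ 0.4502 -0.3434  0.1291] F [-0.8 -0.9  0.4] gap 0.535 gf 61.3 q [-0.67  0.39  1.73 -0.    1.02  0.06]
```

```bash
python3 - <<'E'
from h import *
a=np.radians(318);o=ori([0,0,-1],[np.cos(a),np.sin(a),0])
movel([*cap,.140],o,.04);st();movel([*cap,.167],o,.06);sleep(.5);st()
p,d=grab_frame("side");cv2.imwrite("pics/g6.png",cv2.resize(p[40:140,225:335,::-1],None,fx=5,fy=5,interpolation=cv2.INTER_CUBIC))
E
```

```text
t 18.07 p [ 0.4503 -0.3433  0.1404] F [-0.6 -0.4 -0.6] gap 0.536 gf 61.3 q [-0.67  0.38  1.72  0.    1.04  0.06]
t 19.17 p [ 0.4502 -0.3433  0.1669] F [-0.3 -0.5 -1.5] gap 0.541 gf 61.3 q [-0.67  0.35  1.68 -0.    1.1   0.06]
```

View pics/g6.png

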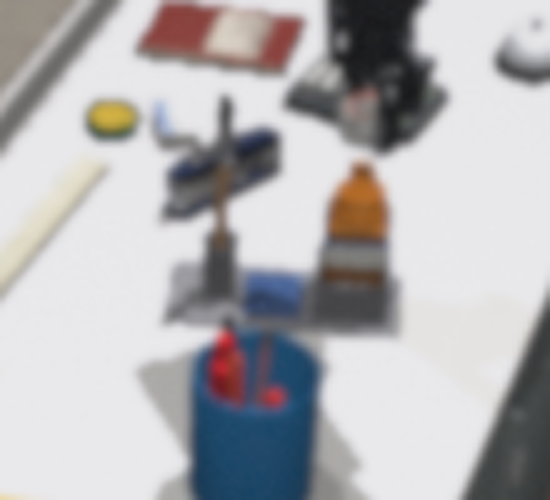

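The bottle with its bare neck (365,175) is still in its pocket. The cap is held above it at (360,115), the brush is in the tube at (222,180), and the cup is standing.

```bash
python3 -c "
from rig import *
print(sign_off())"
```

```text
the job is handed in; nothing more can be done
None
```

The job is handed in at about 19 s: the brush stands in the caddy tube, and the cap is unscrewed and held level about 3 cm straight above the bottle, which is still in its pocket; the pen cup is standing, but I did not re-check the stamp (out of the final view; the arm never went near it).

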